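Take the roasting pan out of the toy-kitchen display

TASK

The blue roasting pan is going out on loan from this toy-kitchen display. Leaving the pan where it lies for now, move the cup, the coffee mill and the canister in front of it to stand in the grey-lined holding tray, and only when all three are there lift the pan out and lay it flat in the cut-out of the white foam in the carrying tray. Then put the three back upright, each centred on its own piece - the cup on its saucer, the mill squarely on the blue tile, the canister on the round wooden board - setting nothing down hard, tipping nothing over and leaving the teapot behind as it stands.

Things in the scene. Friction and masses are not known exactly. Their poses are not given: they have to be found in the camera images.
- pan: oblong open enamel roasting pan, blue with dark blue rim, 50 mm (its x) by 140 mm (its y), 46 mm high, walls 4 mm, 0.2 kg; a wire loop handle sticks 15 mm out of each short end near the rim. Origin: centre of its underside, z up. At the start it lies on the green plinth (top 18 mm above the work surface) with its long side parallel to the row of three things in front of it, only about 10 to 25 mm behind them; take it across its 50 mm width at mid-length once they are gone
- cup: cream porcelain cup with painted flowers, round, outside diameter 54 mm from 14 mm up to the rim, foot diameter 36 mm, 50 mm high, 0.1 kg; its ear handle sticks out 19 mm towards its -x. Origin: centre of its underside, z up. Starts on the saucer
- mill: toy coffee mill: dark wooden box 46 by 46 mm, 52 mm high, brass dome above it and a steel crank with wooden knob reaching 26 mm towards its -x; 77 mm high over all, 0.2 kg. Origin: centre of its underside, z up, box sides along its x and y. Grip the box across its y. Starts on the tile
- canister: white porcelain storage jar with cobalt-blue bands, solid lid and blue knob, straight round body of diameter 50 mm up to 54 mm, 77 mm high over all, 0.17 kg. Origin: centre of its underside, z up. Starts on the board
- saucer: the cup's place: round cream saucer with a thin orange ring, fixed, outside diameter 72 mm, rim 8 mm high, flat floor of diameter about 48 mm lying 4 mm above its origin. Origin: centre of its underside, on the plinth (18 mm above the work surface)
- tile: the mill's place: square blue and white ceramic tile 62 by 62 mm, 6 mm thick, fixed, sides along its x and y. Origin: centre of its underside, on the plinth; its top is 6 mm above it
- board: the canister's place: round wooden board, diameter 64 mm, 6 mm thick, fixed. Origin: centre of its underside, on the plinth; its top is 6 mm above it. Saucer, tile and board stand in a straight row, 90 mm apart, in any order
- holding_tray: shallow pale wooden tray lined in dark grey, fixed, 260 mm (its x) by 140 mm (its y), rim 6 mm thick and 18 mm high, inner floor 248 by 128 mm and 10 mm above the origin. Origin: centre of its underside, on the work surface. It stands to the left or the right of the display
- carrying_tray: dark blue-grey tray filled with firm white foam, fixed, 260 mm (its x) by 140 mm (its y), rim 32 mm high, foam top 30 mm high; in the middle an oblong cut-out 160 mm (x) by 70 mm (y), 9 mm deep, with grey floor 21 mm above the origin: the pan's place, its long side along the tray's x. Origin: centre of its underside, on the work surface. It stands on the other side of the display
- teapot: bystander: cream teapot with grey-blue lid, spout and handle, about 60 mm high and 95 mm long, loose at one rear corner of the plinth, at least 35 mm behind the pan. Origin: centre of its underside. Beside it, at least 35 mm behind the pan, a fluted tin (24 mm high) and at the other corner a lidded sugar bowl (52 mm high) are waxed down to the plinth
Mind the look-alikes: they are no part of the job. There is more than one size of the pan; the one meant has the size given above.

How it is judged:
On the way, in this order (a step that is already met when the one before it is completed fails the run):
1. cup, mill and canister all stand upright and released in the holding tray, the pan still where it lay (within 15 mm) (x of cup in the frame of holding_tray between -0.115 and 0.115 m and y of cup in the frame of holding_tray between -0.055 and 0.055 m and z of cup in the frame of holding_tray between 0.006 and 0.014 m and angle between each of cup, mill, canister's own z axis and vertical below 0.12 rad and contact force between each of cup, mill, canister and the fingers below 0.1 N and linear speed of each of cup, mill, canister below 0.03 m/s and angular speed of each of cup, mill, canister below 0.3 rad/s and x of mill in the frame of holding_tray between -0.115 and 0.115 m and y of mill in the frame of holding_tray between -0.055 and 0.055 m and z of mill in the frame of holding_tray between 0.006 and 0.014 m and x of canister in the frame of holding_tray between -0.115 and 0.115 m and y of canister in the frame of holding_tray between -0.055 and 0.055 m and z of canister in the frame of holding_tray between 0.006 and 0.014 m and distance of pan from where it was at the start of the episode below 0.015 m), for 0.2 s.
2. the pan lies released in the cut-out of the carrying tray while the three still stand in the holding tray (horizontal distance between pan and carrying_tray below 0.014 m and z of pan in the frame of carrying_tray between 0.017 and 0.025 m and angle between pan's own z axis and vertical below 0.06 rad and angle between the y axis of pan and the x axis of carrying_tray, either way round below 0.2 rad and contact force between each of pan, cup, mill, canister and the fingers below 0.1 N and linear speed of each of pan, cup, mill, canister below 0.03 m/s and angular speed of each of pan, cup, mill, canister below 0.3 rad/s and x of cup in the frame of holding_tray between -0.115 and 0.115 m and y of cup in the frame of holding_tray between -0.055 and 0.055 m and z of cup in the frame of holding_tray between 0.006 and 0.014 m and angle between each of cup, mill, canister's own z axis and vertical below 0.12 rad and x of mill in the frame of holding_tray between -0.115 and 0.115 m and y of mill in the frame of holding_tray between -0.055 and 0.055 m and z of mill in the frame of holding_tray between 0.006 and 0.014 m and x of canister in the frame of holding_tray between -0.115 and 0.115 m and y of canister in the frame of holding_tray between -0.055 and 0.055 m and z of canister in the frame of holding_tray between 0.006 and 0.014 m), for 0.2 s.
At the end, for the whole second after the job is handed in: Pan flat in the foam cut-out (centre within 14 mm, long side within 0.2 rad of the tray's); cup on saucer, mill on tile (square within 0.2 rad), canister on board, upright, each centre within 11 mm of its piece's; all released and at rest (horizontal distance between pan and carrying_tray below 0.014 m and z of pan in the frame of carrying_tray between 0.017 and 0.025 m and angle between pan's own z axis and vertical below 0.06 rad and angle between the y axis of pan and the x axis of carrying_tray, either way round below 0.2 rad and contact force between each of pan, cup, mill, canister and the fingers below 0.1 N and linear speed of each of pan, cup, mill, canister below 0.03 m/s and angular speed of each of pan, cup, mill, canister below 0.3 rad/s and horizontal distance between cup and saucer below 0.011 m and z of cup in the frame of saucer between 0 and 0.008 m and angle between each of cup, mill, canister's own z axis and vertical below 0.12 rad and horizontal distance between mill and tile below 0.011 m and z of mill in the frame of tile between 0.002 and 0.01 m and (angle between the x axis of mill and the x axis of tile, either way round below 0.2 rad or angle between the x axis of mill and the y axis of tile, either way round below 0.2 rad) and horizontal distance between canister and board below 0.011 m and z of canister in the frame of board between 0.002 and 0.01 m); the robot touches nothing.
It fails at once if the teapot is disturbed (moved over 15 mm or tipped) (distance of teapot from where it was at the start of the episode above 0.015 m or angle between teapot's own z axis and vertical above 0.3 rad).
It fails at once if cup, mill, canister or pan is tipped over (angle between any of cup, mill, canister, pan's own z axis and vertical above 0.6 rad).
It fails at once if cup, mill, canister or pan is dropped or pressed hard onto its place or tray (over 30 N) (contact force between cup and saucer above 30 N or contact force between any of cup, mill, canister and holding_tray above 30 N or contact force between mill and tile above 30 N or contact force between canister and board above 30 N or contact force between pan and carrying_tray above 30 N).
It also fails if it takes over 141 s, if anything falls off the work surface, if the arm or the gripper's body presses on something with over 40 N, if the wrist force passes 120 N, or if a joint passes its speed limit or range.

ROBOT

A 6-joint arm with a two-finger parallel gripper is mounted at the origin on the work surface. World frame = base frame: x ahead of the robot, y to its left, z up, the work surface at z = 0. Lengths are in m, angles in rad, forces in N, time in s.
With the tool pointing down it reaches from about 0.25 to 0.775 m from the base axis. Payload 4 kg.
Tool frame: the origin (TCP) lies at the centre of the arm's flange, where the gripper is bolted on; the fingertips stand 199 mm ahead of it and the grasp point (between the pads) lies 180 mm ahead of it (robot.tcp_to_tips is the distance from the TCP to the fingertips, in m); z points along the fingers, y is the line along which they close (so a half turn about z gives the same grasp; the last joint's range is limited). The gripper opens to 94 mm and grips with 3 to 60 N. Pads are 16 mm wide; open, the fingers measure 119 mm over their backs; the gripper's body (75 mm by 177 mm) begins 78 mm behind the grasp point.
Start: joints at [-1.303, 0.087, 1.371, -0, 1.684, -0.103], TCP at [0.199, -0.513, 0.405] pointing down, gripper open.
Joint ranges: [-3.1, 3.1], [-0.76, 2.03], [0.27, 2.55], [-1.08, 4.22], [0.17, 2.65], [-2.57, 2.57]. Speed limits (rad/s): [2.79, 2.79, 3.14, 3.14, 3.14, 3.14].

INTERFACE

Orientations are given as [roll, pitch, yaw] about the fixed x, y, z axes, in that order (R = Rz(yaw) Ry(pitch) Rx(roll)).
In Python, from bench import telemetry, snapshot, ticket, robot gives the robot as it stands.
- The arm moves only by the tool apply_moves, never from a script. Its argument "moves" is a list that holds one entry, the list of rows, each a list of 5 numbers: the shift along the tool's x, y, z in units of 50 mm (1.0 is 50 mm), then the turn about the tool's z in units of 10 degrees (1.0 is 10 degrees), then the closure, from 0 (fully open) to 1 (shut). A call has 1 to 10 rows; each row is the pose to reach, as a shift and turn from the pose commanded when the call began, along the tool's axes at that moment; what a row does not reach only later rows make up. A row lasts 1/8 s, in which the tool goes at most 62.5 mm and 10.7 degrees, less where a joint would pass 70% of its speed; a pose out of reach is approached as far as the arm can. A call with a gripper value outside its range is refused whole. The fingers move at their own pace and stop on an object; the grip force is fixed at half the most. Time passes only in rows, so rows that repeat a pose let the fingers close. It gives the time, the measured TCP pose, the force, the opening and the grip force at its end, in the units of the state.
- telemetry.get_obs(): the state, without advancing time (a new reading comes with each control period).
- snapshot(name): name is "scene" or "top"; returns a dict with "image" (400x640x3 uint8, red, green, blue), "fovy" (degrees; the focal length in pixels is half the picture's height over the tangent of half this angle, whatever the lens; pixels are square), "cx", "cy" (the principal point, pixels), "R" (3x3) and "t" (3): a world point X has camera coordinates R X + t. Camera axes: x right, y down, z forward; pixel columns grow to the right and rows downward; lengths in m; the calibration is good to about 2 mm. A picture is of the moment at which its call begins. There is no depth.
- ticket.close_job(): hands the job in; it is judged then, once.
The state is a dict: "time": time; "joint_positions": joint angles; "qvel": joint speeds; "joint_torque": joint torques, N m; "tool_pos": TCP position; "ee_rot": TCP orientation; "wrist_force": force on the tool from outside, world axes, zero at the start; "wrist_torque": the same for the moment, N m; "width": finger opening in m; "finger_force": force on a finger pad.
Only numpy, scipy, OpenCV 4.12 (cv2) and the standard library are available. Lean on these libraries where they do the work, as an engineer would, in place of code of your own. Each camera call takes 0.05 s, during which the arm holds its last target. There are 200 camera calls.

## Working session

There is one attempt and no reset: what is moved stays moved. The work goes in short steps, Python scripts to look and compute and a tool call to move; the robot and the scene stay as the last step left them, time stands still between calls to the robot, and variables do not carry over. Pictures are saved under pics/ and viewed, at most 14 in all, crops included, and the job is handed in when it is done.

Besides the shell and the picture viewer there is one more tool, called after "Request:" as a command line: name --argument value ..., lists and objects as JSON in quotes. apply_moves: Moves the arm, as the interface text tells. Its arguments: {"type":"object","properties":{"moves":{"type":"array","items":{"type":"array","items":{"type":"array","items":{"type":"number"}}}}},"required":["moves"]}

```bash
mkdir -p pics
cat > h.py <<'E'
import numpy as np, cv2
from bench import telemetry, snapshot, ticket, robot
def snap(n,name):
    s=snapshot(n); cv2.imwrite(f'pics/{name}.png',cv2.cvtColor(s['image'],cv2.COLOR_RGB2BGR))
    np.savez(f'pics/{name}.npz',**s); return s
def load(name): return dict(np.load(f'pics/{name}.npz'))
def ray(s,u,v,z):
    f=200/np.tan(np.radians(float(s['fovy']))/2)
    d=s['R'].T@np.array([(u-s['cx'])/f,(v-s['cy'])/f,1]); c=-s['R'].T@s['t']
    return c+d*(z-c[2])/d[2]
def proj(s,X):
    f=200/np.tan(np.radians(float(s['fovy']))/2)
    p=s['R']@np.asarray(X,float)+s['t']; return p[:2]/p[2]*f+[s['cx'],s['cy']]
E
python3 - <<'E'
from h import *
for n in ('top','scene'):
    s=snap(n,n+'0'); print(n,s['fovy'],s['cx'],s['cy'],-s['R'].T@s['t'],s['R'][2])
print(telemetry.get_obs())
E
```

```text
top 53.847108391591895 325.61095086831136 193.97055149630728 [ 0.4399311  -0.0043604   1.12393461] [ 0.07959533  0.0161702  -0.9966961 ]
scene 44.31315438689282 311.78976225773437 198.2640056541092 [ 1.58846372 -0.54173675  0.98971153] [-0.70654949  0.36388165 -0.60694148]
{'time': 0.1, 'joint_positions': array([-1.30309401e+00,  8.78770614e-02,  1.37208709e+00, -2.09186382e-05,
        1.68363712e+00, -1.03112443e-01]), 'qvel': array([-0.0004085 , -0.0013594 , -0.00361895, -0.00158836, -0.00144238,
       -0.00013063]), 'joint_torque': array([ 1.59794588e-03, -3.41253734e+01, -3.03300691e+01,  7.19425525e-02,
        3.04585544e-02, -1.02465826e-04]), 'tool_pos': array([ 0.19926428, -0.51251994,  0.40363119]), 'ee_rot': array([-3.13959256e+00, -1.86067085e-04,  3.70812243e-01]), 'wrist_force': array([ 0.26954967, -0.31965282,  0.63981099]), 'wrist_torque': array([-0.03114972,  0.03744792, -0.00999024]), 'finger_force': 0.0, 'width': 0.09402692272182639}
```

View pics/top0.png

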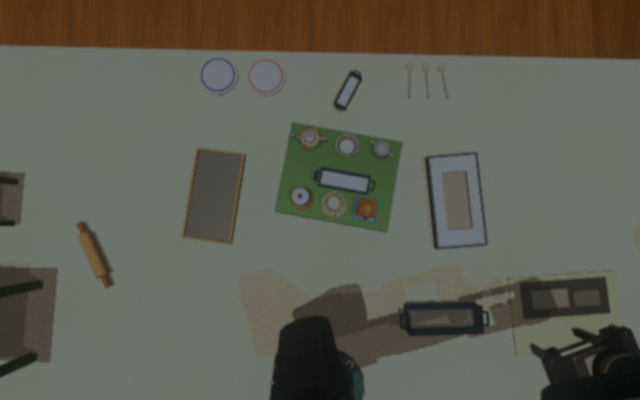

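View pics/scene0.png

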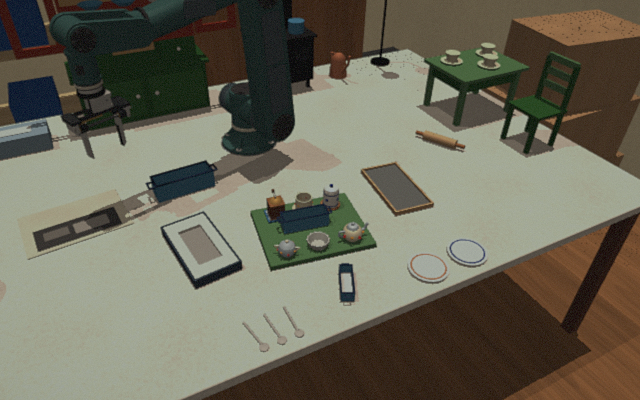

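In the top view, the pan candidates are the one on the plinth at (344,181), a small one at (348,90) and a large one at (444,318). The one meant is on the plinth behind the row of three: canister (301,197), cup (334,204) and mill (366,209). The holding tray is at (214,196) and the carrying tray at (456,200). The teapot could be (310,138). The saucer look-alikes are the plates at (218,75) and (266,76). Next I'll check the choice in one close crop.

Run:
```python
from h import *
s=load('top0'); im=cv2.cvtColor(s['image'],cv2.COLOR_RGB2BGR)
c=cv2.resize(im[115:240,270:410],None,fx=5,fy=4.8,interpolation=cv2.INTER_CUBIC)
c=cv2.resize(im[115:235,270:410],None,fx=5,fy=5,interpolation=cv2.INTER_CUBIC)
c=cv2.convertScaleAbs(c,alpha=1.5); cv2.imwrite('pics/crop0.png',c)
# quick geometry
for n,u,v,z in [('pan',344,181,.064),('bigpan',444,318,.05),('can',301,197,.1),('cup',334,204,.07),('mill',366,209,.09)]: print(n,ray(s,u,v,z).round(3))
hsv=cv2.cvtColor(im,cv2.COLOR_BGR2HSV)
def quad(m,name,z):
    k,_=cv2.findContours(m,cv2.RETR_EXTERNAL,cv2.CHAIN_APPROX_NONE); k=max(k,key=cv2.contourArea)
    P=np.array([ray(s,*p[0],z)[:2] for p in k],np.float32)
    print(name,cv2.boundingRect(k),cv2.minAreaRect(P))
for u,v in [(214,196),(190,190),(456,200),(432,200),(290,150),(437,200),(345,181),(325,171)]: print(u,v,hsv[v,u])
```

```text
pan [ 0.561 -0.036  0.064]
bigpan [ 0.204 -0.311  0.05 ]
can [0.512 0.076 0.1  ]
cup [ 0.498 -0.011  0.07 ]
mill [ 0.486 -0.095  0.09 ]
214 196 [26 23 77]
190 190 [ 22 100  99]
456 200 [20 31 99]
432 200 [107  31  58]
290 150 [ 51 102  85]
437 200 [105  30 121]
345 181 [108  35 124]
325 171 [102  38 100]
```

View pics/crop0.png

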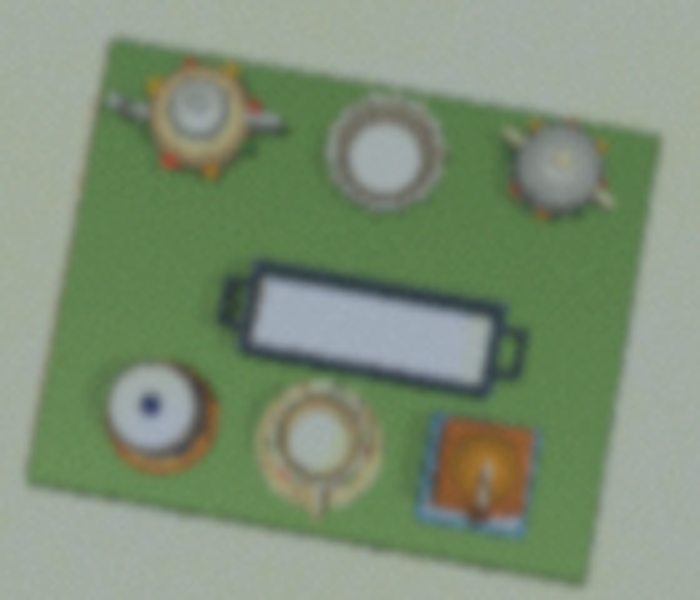

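The crop shows the target pan (blue rim, two loop handles) behind the canister, cup and mill. The teapot, with spout and handle, is at crop (200,105), the tin at (385,155) and the sugar bowl at (558,165). Cup ear and mill crank both point towards the robot. Next I'll measure.

```bash
cat > m.py <<'E'
from h import *
def run(name='top0'):
    s=load(name); im=cv2.cvtColor(s['image'],cv2.COLOR_RGB2BGR); hsv=cv2.cvtColor(im,cv2.COLOR_BGR2HSV)
    g=cv2.inRange(hsv,(40,60,30),(70,255,255))
    k,_=cv2.findContours(g,0,1); k=max(k,key=cv2.contourArea); hull=cv2.convexHull(k)
    P=np.array([ray(s,*p[0],.018)[:2] for p in hull],np.float32); r=cv2.minAreaRect(P); print('plinth',r)
    inside=np.zeros_like(g); cv2.fillConvexPoly(inside,hull,255)
    o=cv2.morphologyEx(inside&~g,cv2.MORPH_OPEN,np.ones((3,3)))
    n,l,st,c=cv2.connectedComponentsWithStats(o)
    for i in range(1,n):
        if st[i,4]>60:
            kk,_=cv2.findContours((l==i).astype(np.uint8),0,1)
            P=np.array([ray(s,*p[0],.03)[:2] for p in kk[0]],np.float32); (x,y),w,a=cv2.minAreaRect(P)
            print(c[i].round(1),st[i].tolist(),'c',np.round((x,y),3),'size',np.round(w,3),'ang',round(a,1))
    return s,im,hsv
def tray(s,hsv,box,lo,hi,z,name):
    x,y,w,h=box; m=np.zeros(hsv.shape[:2],np.uint8); m[y:y+h,x:x+w]=cv2.inRange(hsv,lo,hi)[y:y+h,x:x+w]
    k,_=cv2.findContours(m,0,1); k=max(k,key=cv2.contourArea)
    P=np.array([ray(s,*p[0],z)[:2] for p in k],np.float32); print(name,cv2.minAreaRect(P))
E
python3 - <<'E'
from m import *
s,im,hsv=run()
tray(s,hsv,(175,140,80,110),(15,0,0),(35,45,95),.010,'hold inner')
tray(s,hsv,(175,140,80,110),(10,60,50),(30,255,255),.018,'hold outer')
tray(s,hsv,(420,145,75,110),(90,0,0),(120,255,100),.032,'carry rim')
tray(s,hsv,(420,145,75,110),(12,15,60),(30,255,115),.021,'cutout')
for v in (200,): print([hsv[v,u].tolist() for u in range(425,492,3)])
E
```

```text
plinth ((0.5794012546539307, -0.020867034792900085), (0.3176702558994293, 0.25792378187179565), 81.24708557128906)
[310.  138.9] [294, 129, 32, 22, 408] c [0.685 0.064] size [0.067 0.068] ang 41.3
[346.7 144.7] [335, 132, 24, 26, 466] c [ 0.667 -0.042] size [0.067 0.067] ang 37.8
[380.9 148.1] [372, 138, 19, 21, 316] c [ 0.661 -0.138] size [0.057 0.05 ] ang 1.1
[343.8 180.2] [317, 167, 54, 27, 1000] c [ 0.567 -0.036] size [0.149 0.054] ang 81.3
[301.7 198.2] [291, 187, 23, 23, 431] c [0.514 0.079] size [0.061 0.061] ang 1.6
[333.3 203.5] [321, 191, 25, 26, 497] c [ 0.502 -0.009] size [0.069 0.067] ang 46.7
[365.1 209.7] [353, 198, 25, 25, 516] c [ 0.487 -0.097] size [0.064 0.063] ang 81.6
hold inner ((0.5165538787841797, 0.3350907266139984), (0.12267185002565384, 0.24351616203784943), 83.82340240478516)
hold outer ((0.5163357257843018, 0.3311081826686859), (0.1433035284280777, 0.259257972240448), 83.7585220336914)
carry rim ((0.5205695033073425, -0.34792137145996094), (0.25582823157310486, 0.14167429506778717), 6.349297046661377)
cutout ((0.5222155451774597, -0.3522241711616516), (0.15773601830005646, 0.0666133388876915), 6.690790176391602)
[[32, 30, 110], [30, 32, 95], [96, 29, 44], [105, 29, 106], [105, 30, 121], [107, 29, 122], [107, 20, 116], [22, 38, 102], [20, 38, 102], [21, 33, 100], [19, 35, 101], [21, 33, 100], [19, 35, 101], [21, 33, 100], [22, 30, 92], [100, 22, 104], [104, 23, 120], [101, 23, 120], [100, 21, 108], [80, 20, 77], [73, 16, 114], [50, 20, 115], [56, 16, 115]]
```

Run:
```python
from h import *
s=load('top0')
for n,a,b,z in [('knob',150.5,404,.1),('lid',153,406,.083),('cupin',320,438,.07),('dome',483,458,.09),('milltop',486,467,.076),('panrim',372,327,.064)]:
    print(n,ray(s,270+(a-2)/5,115+(b-2)/5,z).round(4))
s=load('scene0'); im=cv2.cvtColor(s['image'],cv2.COLOR_RGB2BGR)
x0,y0,x1,y1=240,175,385,275
c=cv2.convertScaleAbs(cv2.resize(im[y0:y1,x0:x1],None,fx=5,fy=5,interpolation=cv2.INTER_CUBIC),alpha=1.5)
def mark(p,col):
    q=(proj(s,p)-[x0,y0])*5+2; cv2.circle(c,tuple(int(v) for v in q),4,col,-1)
t=np.linspace(0,2*np.pi,25)
for (x,y),r,z in [((.501,-.009),.027,.072),((.515,.080),.025,.078),((.515,.08),.002,.101)]:
    for a in t: mark((x+r*np.cos(a),y+r*np.sin(a),z),(0,0,255))
R=lambda d:np.array([[np.cos(d),-np.sin(d)],[np.sin(d),np.cos(d)]])
for ctr,hx,hy,z in [((.4875,-.0975),.023,.023,.076),((.561,-.036),.025,.07,.064),((.4875,-.0975),.031,.031,.024)]:
    for a in (-1,1):
        for b in (-1,1):
            p=np.array(ctr)+R(np.radians(-8.7))@[a*hx,b*hy]; mark((*p,z),(255,0,255))
cv2.imwrite('pics/crop1.png',c)
```

```text
knob [0.5161 0.0798 0.1   ]
lid [0.5163 0.0798 0.083 ]
cupin [ 0.5026 -0.0093  0.07  ]
dome [ 0.4933 -0.095   0.09  ]
milltop [ 0.4893 -0.0979  0.076 ]
panrim [ 0.5639 -0.0358  0.064 ]
```

View pics/crop1.png

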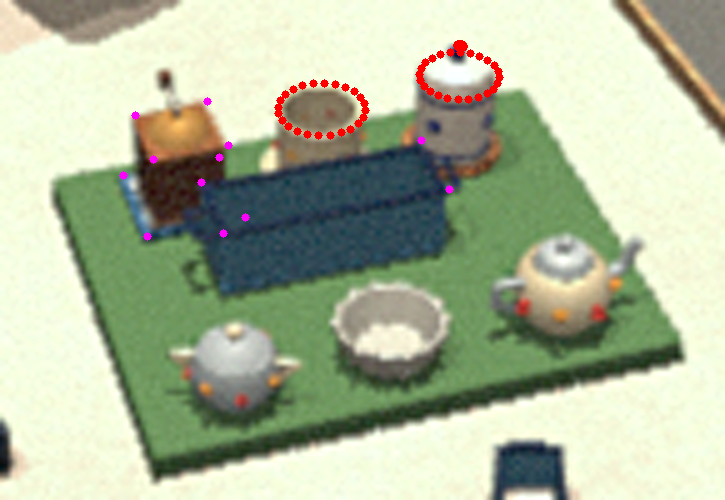

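```bash
cat >> h.py <<'E'
def go(*tg):
    "targets (x,y,grasp z,yaw deg) -> tool units from the present pose"
    o=telemetry.get_obs(); p=o['tool_pos']; y=o['ee_rot'][2]
    print('t',round(o['time'],2),'grasp',(p-[0,0,.18]).round(4),'yaw',round(np.degrees(y),2),'rp',o['ee_rot'][:2].round(4),'w',round(o['width'],4),'F',o['wrist_force'].round(1))
    for x,yy,z,w in tg:
        d=np.array([x,yy,z+.18])-p
        print(np.round([(d[0]*np.cos(y)+d[1]*np.sin(y))/.05,(d[0]*np.sin(y)-d[1]*np.cos(y))/.05,-d[2]/.05,-(w-np.degrees(y))/10],2))
E
python3 -c "
from h import *
go((.5155,.080,.2,-8.7),(.5155,.080,.056,-8.7))"
```

```text
t 0.1 grasp [ 0.1993 -0.5125  0.2236] yaw 21.25 rp [-3.1396e+00 -2.0000e-04] w 0.094 F [ 0.3 -0.3  0.6]
[10.19 -8.75  0.47  2.99]
[10.19 -8.75  3.35  2.99]
```

Request:
apply_moves --moves '[[[1.0,-0.88,0.1,0.3,0.1],[2.0,-1.75,0.2,0.6,0.23],[3.0,-2.6,0.3,1.0,0.23],[4.0,-3.5,0.4,1.4,0.23],[5.1,-4.4,0.47,1.8,0.23],[6.1,-5.2,0.47,2.1,0.23],[7.1,-6.1,0.47,2.5,0.23],[8.1,-7.0,0.47,2.7,0.23],[9.1,-7.8,0.47,2.9,0.23],[10.19,-8.75,0.47,2.99,0.23]]]'

```text
time: 1.35
tool_pos: [0.4937, 0.04, 0.3808]
ee_rot: [3.141, 0.0, -0.151]
wrist_force: [0.9, -1.1, 0.0]
width: 0.0723
finger_force: 0.0
```

Request:
apply_moves --moves '[[[0,0,0,0,0.23],[0,0,0,0,0.23]]]'

```text
time: 1.6
tool_pos: [0.4931, 0.0379, 0.3805]
ee_rot: [3.141, 0.001, -0.15]
wrist_force: [-1.3, -0.1, 0.4]
width: 0.0725
finger_force: 0.0
```

Run:
```python
from h import *
go((.5155,.080,.12,-8.7),(.5155,.080,.056,-8.7))
s=snap('top','top1')
im=cv2.cvtColor(s['image'],cv2.COLOR_RGB2BGR)
cv2.imwrite('pics/top1c.png',cv2.convertScaleAbs(cv2.resize(im[120:250,250:410],None,fx=4,fy=4),alpha=1.5))
```

```text
t 1.6 grasp [0.4931 0.0379 0.2005] yaw -8.61 rp [3.1406e+00 1.4000e-03] w 0.0725 F [-1.3 -0.1  0.4]
[ 0.32 -0.9   1.61  0.01]
[ 0.32 -0.9   2.89  0.01]
```

Request:
apply_moves --moves '[[[0.2,-0.5,0,0,0.23],[0.32,-0.9,0.1,0,0.23],[0.32,-0.9,0.9,0,0.23],[0.32,-0.9,1.6,0,0.23],[0.32,-0.9,2.1,0,0.23],[0.32,-0.9,2.5,0,0.23],[0.32,-0.9,2.75,0,0.23],[0.32,-0.9,2.89,0,0.23],[0.32,-0.9,2.89,0,0.23],[0.32,-0.9,2.89,0,0.23]]]'

```text
time: 2.9
tool_pos: [0.5162, 0.08, 0.2376]
ee_rot: [-3.141, -0.002, -0.151]
wrist_force: [-0.3, -0.2, -0.1]
width: 0.0726
finger_force: 0.0
```

Run:
```python
from h import *
go((.5155,.080,.056,-8.7))
s=snap('scene','sc2')
im=cv2.cvtColor(s['image'],cv2.COLOR_RGB2BGR)
cv2.imwrite('pics/sc2c.png',cv2.convertScaleAbs(cv2.resize(im[150:275,240:440],None,fx=4,fy=4),alpha=1.5))
```

```text
t 2.9 grasp [0.5162 0.08   0.0576] yaw -8.66 rp [-3.1413e+00 -1.7000e-03] w 0.0726 F [-0.3 -0.2 -0.1]
[-0.01  0.    0.03  0.  ]
```

View pics/sc2c.png

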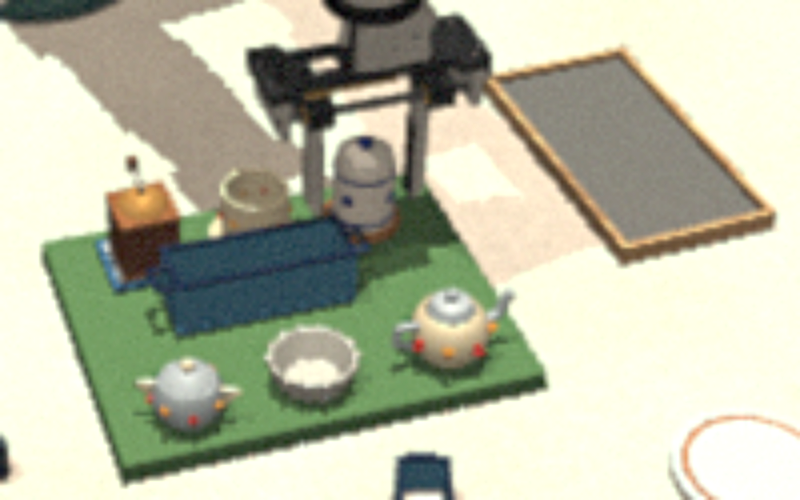

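The fingers straddle the canister, which is at crop (365,185). Now I'll close and lift.

Request:
apply_moves --moves '[[[0,0,0,0,0.35],[0,0,0,0,0.45],[0,0,0,0,0.6],[0,0,0,0,0.6],[0,0,0,0,0.6],[0,0,0,0,0.6]]]'

```text
time: 3.7
tool_pos: [0.5159, 0.0801, 0.2369]
ee_rot: [-3.141, -0.0, -0.151]
wrist_force: [-0.2, 0.3, 2.2]
width: 0.0495
finger_force: 30.0
```

Request:
apply_moves --moves '[[[0,0,-0.1,0,0.6],[0,0,-0.3,0,0.6],[0,0,-0.6,0,0.6],[0,0,-1.0,0,0.6],[0,0,-1.4,0,0.6],[0,0,-1.8,0,0.6],[0,0,-2.0,0,0.6]]]'

```text
time: 4.58
tool_pos: [0.5161, 0.08, 0.3391]
ee_rot: [-3.141, -0.003, -0.151]
wrist_force: [0.4, -0.1, -2.2]
width: 0.0492
finger_force: 30.0
```

```bash
python3 -c "
from h import *
go((.4365,.3416,.158,-8.7),(.4365,.3416,.044,-8.7))"
```

```text
t 4.58 grasp [0.5161 0.08   0.1591] yaw -8.65 rp [-3.1411 -0.0034] w 0.0492 F [ 0.4 -0.1 -2.2]
[-2.36 -4.93  0.02  0.  ]
[-2.36 -4.93  2.3   0.  ]
```

Request:
apply_moves --moves '[[[-0.3,-0.6,0,0,0.6],[-0.8,-1.6,0,0,0.6],[-1.3,-2.6,0,0,0.6],[-1.8,-3.6,0,0,0.6],[-2.2,-4.5,0,0,0.6],[-2.36,-4.93,0.2,0,0.6],[-2.36,-4.93,0.8,0,0.6],[-2.36,-4.93,1.4,0,0.6],[-2.36,-4.93,1.9,0,0.6],[-2.36,-4.93,2.1,0,0.6]]]'

```text
time: 5.82
tool_pos: [0.4357, 0.3411, 0.2297]
ee_rot: [3.139, 0.003, -0.151]
wrist_force: [0.8, -0.1, -2.2]
width: 0.0494
finger_force: 30.0
```

Request:
apply_moves --moves '[[[0,0,0.05,0,0.6],[0,0,0.1,0,0.6],[0,0,0.1,0,0.6]]]'

```text
time: 6.2
tool_pos: [0.4366, 0.3416, 0.2276]
ee_rot: [-3.141, -0.001, -0.151]
wrist_force: [0.5, -0.0, -1.8]
width: 0.0495
finger_force: 30.0
```

```bash
python3 -c "
from h import *
go((.4365,.3416,.043,-8.7))"
```

```text
t 6.2 grasp [0.4366 0.3416 0.0476] yaw -8.66 rp [-3.1406e+00 -1.3000e-03] w 0.0495 F [ 0.5 -0.  -1.8]
[-0.   -0.    0.09  0.  ]
```

Request:
apply_moves --moves '[[[0,0,0.03,0,0.6],[0,0,0.05,0,0.6],[0,0,0.07,0,0.6],[0,0,0.08,0,0.6],[0,0,0.09,0,0.6],[0,0,0.09,0,0.6]]]'

```text
time: 6.95
tool_pos: [0.4363, 0.3414, 0.2229]
ee_rot: [3.142, -0.0, -0.151]
wrist_force: [-1.9, -1.7, 5.1]
width: 0.0495
finger_force: 30.0
```

Request:
apply_moves --moves '[[[0,0,0,0,0.4],[0,0,0,0,0.25],[0,0,0,0,0.23],[0,0,0,0,0.23],[0,0,-0.5,0,0.23],[0,0,-1.2,0,0.23],[0,0,-2.2,0,0.23],[0,0,-2.6,0,0.23]]]'

```text
time: 7.95
tool_pos: [0.4367, 0.3417, 0.356]
ee_rot: [-3.138, -0.005, -0.151]
wrist_force: [0.7, 0.5, -0.2]
width: 0.0725
finger_force: 0.0
```

```bash
python3 -c "
from h import *
go((.5020,-.009,.172,-8.7),(.5020,-.009,.055,-8.7))"
```

```text
t 7.95 grasp [0.4367 0.3417 0.176 ] yaw -8.65 rp [-3.1377 -0.0047] w 0.0725 F [ 0.7  0.5 -0.2]
[2.35 6.74 0.08 0.  ]
[2.35 6.74 2.42 0.  ]
```

Request:
apply_moves --moves '[[[0.3,0.9,0,0,0.23],[0.7,2.0,0,0,0.23],[1.1,3.1,0,0,0.23],[1.5,4.3,0,0,0.23],[1.9,5.4,0,0,0.23],[2.2,6.4,0,0,0.23],[2.35,6.74,0.1,0,0.23],[2.35,6.74,0.1,0,0.23],[2.35,6.74,0.6,0,0.23],[2.35,6.74,1.2,0,0.23]]]'

```text
time: 9.2
tool_pos: [0.5019, -0.0075, 0.2923]
ee_rot: [-3.141, -0.002, -0.149]
wrist_force: [1.1, 0.4, -0.9]
width: 0.0723
finger_force: 0.0
```

Request:
apply_moves --moves '[[[0,0,0.5,0,0.23],[0,0,0.9,0,0.23],[0,0,1.15,0,0.23],[0,0,1.22,0,0.23],[0,0,1.22,0,0.23]]]'

```text
time: 9.82
tool_pos: [0.502, -0.0089, 0.2317]
ee_rot: [-3.141, -0.001, -0.15]
wrist_force: [-0.1, -0.7, 0.6]
width: 0.0727
finger_force: 0.0
```

```bash
python3 -c "
from h import *
go((.5020,-.009,.055,-8.7))"
```

```text
t 9.82 grasp [ 0.502  -0.0089  0.0517] yaw -8.61 rp [-3.1415e+00 -8.0000e-04] w 0.0727 F [-0.1 -0.7  0.6]
[ 0.    0.   -0.07  0.01]
```

Request:
apply_moves --moves '[[[0,0,0,0,0.35],[0,0,0,0,0.42],[0,0,0,0,0.55],[0,0,0,0,0.55],[0,0,0,0,0.55],[0,0,0,0,0.55]]]'

```text
time: 10.58
tool_pos: [0.502, -0.0094, 0.2319]
ee_rot: [-3.141, -0.001, -0.151]
wrist_force: [-0.0, 0.8, 5.0]
width: 0.0541
finger_force: 30.0
```

```bash
python3 -c "
from h import *
go((.516,.333,.16,-8.7),(.516,.333,.040,-8.7))"
```

```text
t 10.57 grasp [ 0.502  -0.0094  0.0519] yaw -8.66 rp [-3.1413e+00 -1.3000e-03] w 0.0541 F [-0.   0.8  5. ]
[-0.75 -6.81 -2.16  0.  ]
[-0.75 -6.81  0.24  0.  ]
```

Request:
apply_moves --moves '[[[0,0,-0.1,0,0.55],[0,0,-0.4,0,0.55],[0,0,-0.9,0,0.55],[0,0,-1.5,0,0.55],[0,0,-2.0,0,0.55],[0,-0.4,-2.2,0,0.55],[-0.1,-1.2,-2.2,0,0.55],[-0.2,-2.2,-2.2,0,0.55],[-0.3,-3.3,-2.2,0,0.55],[-0.5,-4.4,-2.2,0,0.55]]]'

```text
time: 11.82
tool_pos: [0.5101, 0.2133, 0.3417]
ee_rot: [3.141, -0.001, -0.152]
wrist_force: [0.5, 0.1, -1.3]
width: 0.0538
finger_force: 30.0
```

Request:
apply_moves --moves '[[[-0.1,-1.0,0,0,0.55],[-0.15,-1.9,0,0,0.55],[-0.15,-2.4,0,0,0.55],[-0.15,-2.4,0.2,0,0.55],[-0.15,-2.4,0.7,0,0.55],[-0.15,-2.4,1.3,0,0.55],[-0.15,-2.4,1.8,0,0.55],[-0.15,-2.4,2.1,0,0.55],[-0.15,-2.4,2.2,0,0.55],[-0.15,-2.4,2.2,0,0.55]]]'

```text
time: 13.08
tool_pos: [0.521, 0.3313, 0.2316]
ee_rot: [-3.141, -0.001, -0.151]
wrist_force: [-0.2, -0.2, -1.0]
width: 0.054
finger_force: 30.0
```

```bash
python3 -c "
from h import *
go((.521,.3325,.040,-8.7))"
```

```text
t 13.07 grasp [0.521  0.3313 0.0516] yaw -8.68 rp [-3.1415e+00 -6.0000e-04] w 0.054 F [-0.2 -0.2 -1. ]
[-0.   -0.02  0.23  0.  ]
```

Request:
apply_moves --moves '[[[0,0,0.08,0,0.55],[0,0,0.14,0,0.55],[0,0,0.18,0,0.55],[0,0,0.2,0,0.55],[0,0,0.22,0,0.55],[0,0,0.23,0,0.55],[0,0,0.23,0,0.55]]]'

```text
time: 13.95
tool_pos: [0.5208, 0.3316, 0.22]
ee_rot: [3.142, -0.0, -0.151]
wrist_force: [0.3, -0.8, 0.5]
width: 0.054
finger_force: 30.0
```

Request:
apply_moves --moves '[[[0,0,0,0,0.4],[0,0,0,0,0.25],[0,0,0,0,0.23],[0,0,0,0,0.23],[0,0,-0.5,0,0.23],[0,0,-1.2,0,0.23],[0,0,-2.2,0,0.23],[0,0,-2.6,0,0.23]]]'

```text
time: 14.95
tool_pos: [0.5211, 0.3318, 0.3539]
ee_rot: [-3.138, -0.005, -0.151]
wrist_force: [-0.6, -0.1, 0.7]
width: 0.072
finger_force: 0.0
```

```bash
python3 -c "
from h import *
go((.4885,-.0975,.172,-8.7),(.4885,-.0975,.056,-8.7))"
```

```text
t 14.95 grasp [0.5211 0.3318 0.1739] yaw -8.65 rp [-3.1379 -0.0052] w 0.072 F [-0.6 -0.1  0.7]
[0.65 8.59 0.04 0.  ]
[0.65 8.59 2.36 0.  ]
```

Request:
apply_moves --moves '[[[0.05,0.7,0,0,0.23],[0.1,1.8,0,0,0.23],[0.2,2.9,0,0,0.23],[0.3,4.0,0,0,0.23],[0.4,5.1,0,0,0.23],[0.5,6.2,0,0,0.23],[0.6,7.3,0,0,0.23],[0.65,8.2,0,0,0.23],[0.65,8.59,0,0,0.23],[0.65,8.59,0,0,0.23]]]'

```text
time: 16.2
tool_pos: [0.488, -0.099, 0.3497]
ee_rot: [3.142, -0.0, -0.154]
wrist_force: [0.3, 0.0, -0.0]
width: 0.0723
finger_force: 0.0
```

Request:
apply_moves --moves '[[[0,0,0.5,0,0.23],[0,0,1.1,0,0.23],[0,0,1.7,0,0.23],[0,0,2.1,0,0.23],[0,0,2.28,0,0.23],[0,0,2.3,0,0.23],[0,0,2.3,0,0.23]]]'

```text
time: 17.08
tool_pos: [0.4887, -0.0977, 0.2357]
ee_rot: [3.141, -0.002, -0.151]
wrist_force: [0.2, -0.2, -0.5]
width: 0.0726
finger_force: 0.0
```

```bash
python3 -c "
from h import *
go((.4885,-.0975,.056,-8.7))"
```

```text
t 17.07 grasp [ 0.4887 -0.0977  0.0557] yaw -8.63 rp [ 3.1413e+00 -1.9000e-03] w 0.0726 F [ 0.2 -0.2 -0.5]
[-0.01 -0.   -0.01  0.01]
```

Request:
apply_moves --moves '[[[0,0,0,0,0.35],[0,0,0,0,0.45],[0,0,0,0,0.6],[0,0,0,0,0.6],[0,0,0,0,0.6],[0,0,0,0,0.6]]]'

```text
time: 17.82
tool_pos: [0.4884, -0.0978, 0.235]
ee_rot: [-3.141, -0.001, -0.151]
wrist_force: [-0.0, 1.0, 4.1]
width: 0.0459
finger_force: 29.8
```

Request:
apply_moves --moves '[[[0,0,-0.1,0,0.6],[0,0,-0.4,0,0.6],[0,0,-0.9,0,0.6],[0,0,-1.5,0,0.6],[0,0,-2.0,0,0.6],[0,0,-2.2,0,0.6],[0,0,-2.2,0,0.6]]]'

```text
time: 18.7
tool_pos: [0.4883, -0.0979, 0.3453]
ee_rot: [3.141, -0.001, -0.151]
wrist_force: [0.9, -0.4, -2.3]
width: 0.0458
finger_force: 29.8
```

```bash
python3 -c "
from h import *
go((.600,.324,.16,-8.7),(.6,.324,.043,-8.7))"
```

```text
t 18.7 grasp [ 0.4883 -0.0979  0.1653] yaw -8.66 rp [ 3.1411e+00 -1.3000e-03] w 0.0458 F [ 0.9 -0.4 -2.3]
[ 0.94 -8.68  0.11  0.  ]
[ 0.94 -8.68  2.45  0.  ]
```

Request:
apply_moves --moves '[[[0.05,-0.7,0,0,0.6],[0.2,-1.8,0,0,0.6],[0.3,-2.9,0,0,0.6],[0.4,-4.0,0,0,0.6],[0.5,-5.1,0,0,0.6],[0.6,-6.2,0,0,0.6],[0.8,-7.3,0,0,0.6],[0.94,-8.3,0,0,0.6],[0.94,-8.68,0,0,0.6],[0.94,-8.68,0.1,0,0.6]]]'

```text
time: 19.95
tool_pos: [0.5998, 0.3249, 0.3381]
ee_rot: [3.14, 0.002, -0.149]
wrist_force: [0.3, -0.3, -2.0]
width: 0.0461
finger_force: 29.8
```

Request:
apply_moves --moves '[[[0,0,0.5,0,0.6],[0,0,1.1,0,0.6],[0,0,1.7,0,0.6],[0,0,2.0,0,0.6],[0,0,2.15,0,0.6],[0,0,2.2,0,0.6],[0,0,2.2,0,0.6]]]'

```text
time: 20.82
tool_pos: [0.6004, 0.3241, 0.2308]
ee_rot: [-3.141, -0.002, -0.151]
wrist_force: [-1.8, 0.5, -2.1]
width: 0.0461
finger_force: 29.8
```

```bash
python3 -c "
from h import *
go((.600,.324,.041,-8.7))"
```

```text
t 20.82 grasp [0.6004 0.3241 0.0508] yaw -8.66 rp [-3.1407e+00 -1.7000e-03] w 0.0461 F [-1.8  0.5 -2.1]
[-0.01  0.    0.2   0.  ]
```

Next I'll lower and release, then go up and look.

Request:
apply_moves --moves '[[[0,0,0.08,0,0.6],[0,0,0.13,0,0.6],[0,0,0.16,0,0.6],[0,0,0.18,0,0.6],[0,0,0.19,0,0.6],[0,0,0.2,0,0.6],[0,0,0.2,0,0.6]]]'

```text
time: 21.7
tool_pos: [0.5999, 0.3241, 0.2211]
ee_rot: [-3.141, -0.0, -0.151]
wrist_force: [-3.0, -2.1, 5.5]
width: 0.0461
finger_force: 29.8
```

Request:
apply_moves --moves '[[[0,0,0,0,0.4],[0,0,0,0,0.25],[0,0,0,0,0.23],[0,0,0,0,0.23],[0,0,-0.5,0,0.23],[0,0,-1.2,0,0.23],[0,0,-2.2,0,0.23],[0,0,-2.8,0,0.23]]]'

```text
time: 22.7
tool_pos: [0.6002, 0.3242, 0.363]
ee_rot: [-3.139, -0.004, -0.151]
wrist_force: [-0.6, -0.5, 0.0]
width: 0.072
finger_force: 0.0
```

Run:
```python
from m import *
go((.562,-.036,.2,81.3),(.562,-.036,.05,81.3))
s=snap('scene','sc3')
im=cv2.cvtColor(s['image'],cv2.COLOR_RGB2BGR)
cv2.imwrite('pics/sc3c.png',cv2.convertScaleAbs(cv2.resize(im[130:275,240:440],None,fx=4,fy=4),alpha=1.5))
```

```text
t 22.7 grasp [0.6002 0.3242 0.183 ] yaw -8.65 rp [-3.1394 -0.0036] w 0.072 F [-0.6 -0.5  0. ]
[ 0.33  7.24 -0.34 -9.  ]
[ 0.33  7.24  2.66 -9.  ]
```

View pics/sc3c.png

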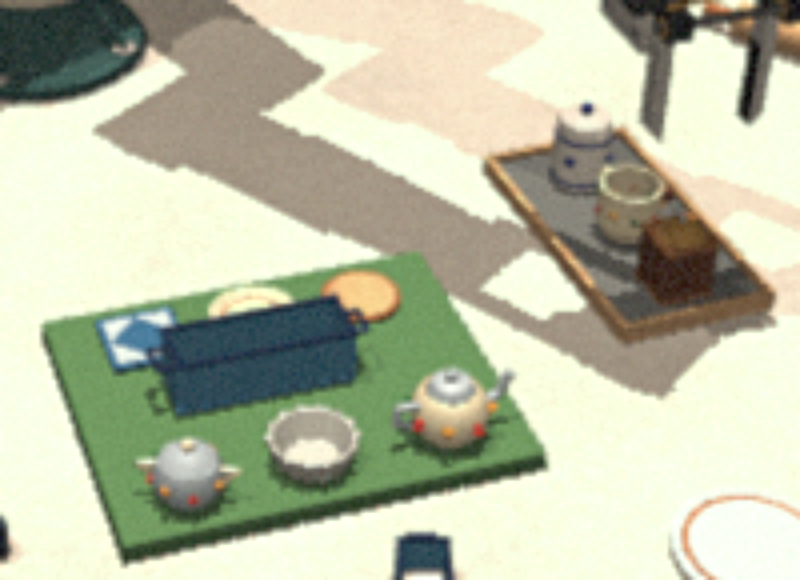

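All three stand in the holding tray, at crop (583,150), (630,205) and (678,260). The pan and teapot are untouched, and the places are bare. I'll measure the bare places and the pan from the top.

Run:
```python
from m import *
snap('top','top3'); s,im,hsv=run('top3')
```

```text
plinth ((0.5794618725776672, -0.020567551255226135), (0.3179047405719757, 0.25790947675704956), 81.2552261352539)
[310.  138.9] [294, 129, 32, 22, 408] c [0.684 0.062] size [0.066 0.07 ] ang 36.5
[346.8 144.6] [335, 132, 24, 26, 470] c [ 0.668 -0.042] size [0.069 0.067] ang 27.5
[381.  148.1] [372, 138, 19, 21, 316] c [ 0.661 -0.138] size [0.057 0.05 ] ang 1.1
[343.8 180.3] [317, 167, 54, 27, 1001] c [ 0.567 -0.036] size [0.149 0.054] ang 81.3
[301.8 197.8] [290, 186, 24, 24, 452] c [0.516 0.08 ] size [0.064 0.064] ang 1.6
[333.5 203.7] [322, 191, 24, 26, 480] c [ 0.501 -0.009] size [0.067 0.065] ang 46.6
[365.1 209.5] [353, 197, 25, 26, 532] c [ 0.487 -0.097] size [0.064 0.064] ang 81.1
```

Request:
apply_moves --moves '[[[0,0.4,-0.2,-0.6,0.2],[0,1.1,-0.34,-1.6,0.2],[0.1,2.0,-0.34,-2.6,0.2],[0.1,2.9,-0.34,-3.6,0.2],[0.2,3.8,-0.34,-4.6,0.2],[0.2,4.7,-0.34,-5.6,0.2],[0.3,5.6,-0.34,-6.6,0.2],[0.3,6.5,-0.34,-7.6,0.2],[0.33,7.24,-0.34,-8.5,0.2],[0.33,7.24,-0.34,-9.0,0.2]]]'

```text
time: 24.05
tool_pos: [0.5614, -0.0388, 0.3742]
ee_rot: [-3.138, 0.001, 1.419]
wrist_force: [0.4, -0.1, -0.1]
width: 0.0753
finger_force: 0.0
```

```bash
python3 -c "
from h import *
go((.562,-.036,.05,81.3))"
```

```text
t 24.05 grasp [ 0.5614 -0.0388  0.1942] yaw 81.29 rp [-3.1382e+00  8.0000e-04] w 0.0753 F [ 0.4 -0.1 -0.1]
[ 0.06  0.    2.88 -0.  ]
```

Request:
apply_moves --moves '[[[0.06,0,0.5,0,0.2],[0.06,0,1.1,0,0.2],[0.06,0,1.7,0,0.2],[0.06,0,2.2,0,0.2],[0.06,0,2.6,0,0.2],[0.06,0,2.78,0,0.2],[0.06,0,2.84,0,0.2],[0.06,0,2.84,0,0.2]]]'

```text
time: 25.05
tool_pos: [0.5625, -0.0333, 0.2349]
ee_rot: [3.141, 0.0, 1.42]
wrist_force: [-0.2, -0.3, -0.4]
width: 0.0752
finger_force: 0.0
```

Request:
apply_moves --moves '[[[0,0,0,0,0.35],[0,0,0,0,0.42],[0,0,0,0,0.5],[0,0,0,0,0.6],[0,0,0,0,0.6],[0,0,0,0,0.6],[0,0,0,0,0.6]]]'

```text
time: 25.92
tool_pos: [0.5627, -0.0333, 0.2354]
ee_rot: [3.14, 0.0, 1.42]
wrist_force: [2.9, 0.2, 2.9]
width: 0.0499
finger_force: 30.0
```

```bash
python3 -c "
from h import *
go((.5215,-.350,.15,6.5))"
```

```text
t 25.93 grasp [ 0.5627 -0.0333  0.0554] yaw 81.35 rp [3.1397 0.    ] w 0.0499 F [2.9 0.2 2.9]
[-6.39  0.14 -1.89  7.48]
```

Request:
apply_moves --moves '[[[0,0,-0.1,0,0.6],[0,0,-0.4,0,0.6],[0,0,-0.9,0,0.6],[0,0,-1.5,0,0.6],[0,0,-2.0,0,0.6],[-0.2,0,-2.2,0.2,0.6],[-0.7,0,-2.2,0.8,0.6],[-1.4,0,-2.2,1.6,0.6],[-2.2,0,-2.2,2.5,0.6],[-2.9,0,-2.2,3.4,0.6]]]'

```text
time: 27.18
tool_pos: [0.5397, -0.1784, 0.3437]
ee_rot: [-3.14, 0.001, 0.819]
wrist_force: [0.7, -0.5, -1.3]
width: 0.0495
finger_force: 30.0
```

```bash
python3 -c "
from h import *
go((.5242,-.3497,.165,6.5))"
```

```text
t 27.18 grasp [ 0.5397 -0.1784  0.1637] yaw 46.95 rp [-3.1396e+00  1.3000e-03] w 0.0495 F [ 0.7 -0.5 -1.3]
[-2.72  2.11 -0.03  4.04]
```

Request:
apply_moves --moves '[[[-0.4,0.3,0,0.6,0.6],[-1.0,0.8,0,1.5,0.6],[-1.7,1.3,0,2.5,0.6],[-2.3,1.8,0,3.4,0.6],[-2.6,2.0,0,3.9,0.6],[-2.72,2.11,0,4.04,0.6],[-2.72,2.11,0,4.04,0.6]]]'

```text
time: 28.05
tool_pos: [0.5257, -0.3484, 0.344]
ee_rot: [-3.14, 0.001, 0.121]
wrist_force: [-0.2, -0.2, -1.3]
width: 0.0496
finger_force: 30.0
```

Run:
```python
from h import *
go((.5242,-.3497,.070,6.5),(.5242,-.3497,.0584,6.5))
s=snap('scene','sc4')
im=cv2.cvtColor(s['image'],cv2.COLOR_RGB2BGR)
cv2.imwrite('pics/sc4c.png',cv2.convertScaleAbs(cv2.resize(im[100:290,120:320],None,fx=3,fy=3),alpha=1.5))
```

```text
t 28.05 grasp [ 0.5257 -0.3484  0.164 ] yaw 6.94 rp [-3.1403e+00  1.0000e-03] w 0.0496 F [-0.2 -0.2 -1.3]
[-0.03  0.02  1.88  0.04]
[-0.03  0.02  2.11  0.04]
```

View pics/sc4c.png

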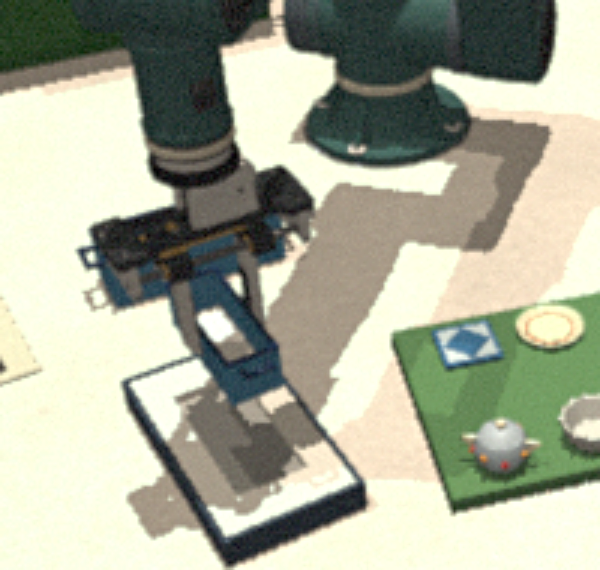

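The pan hangs level at crop (235,340), in line with the cut-out. Next I'll lower it.

Request:
apply_moves --moves '[[[-0.03,0.02,0.4,0.04,0.6],[-0.03,0.02,0.9,0.04,0.6],[-0.03,0.02,1.4,0.04,0.6],[-0.03,0.02,1.75,0.04,0.6],[-0.03,0.02,1.88,0.04,0.6],[-0.03,0.02,1.96,0.04,0.6],[-0.03,0.02,2.0,0.04,0.6],[-0.03,0.02,2.0,0.04,0.6]]]'

```text
time: 29.1
tool_pos: [0.5247, -0.3494, 0.2454]
ee_rot: [3.141, -0.001, 0.114]
wrist_force: [0.7, -0.1, -1.3]
width: 0.0497
finger_force: 30.0
```

```bash
python3 -c "
from h import *
go((.5242,-.3497,.0584,6.5))"
```

```text
t 29.1 grasp [ 0.5247 -0.3494  0.0654] yaw 6.55 rp [ 3.1407e+00 -9.0000e-04] w 0.0497 F [ 0.7 -0.1 -1.3]
[-0.01  0.    0.14  0.  ]
```

Request:
apply_moves --moves '[[[0,0,0.04,0,0.6],[0,0,0.08,0,0.6],[0,0,0.1,0,0.6],[0,0,0.12,0,0.6],[0,0,0.13,0,0.6],[0,0,0.14,0,0.6],[0,0,0.14,0,0.6]]]'

```text
time: 29.98
tool_pos: [0.5246, -0.3493, 0.2384]
ee_rot: [3.141, -0.0, 0.114]
wrist_force: [-1.5, 0.5, 2.1]
width: 0.0497
finger_force: 30.0
```

```bash
python3 -c "
from h import *
go((.5242,-.3497,.0584,6.5))"
```

```text
t 29.98 grasp [ 0.5246 -0.3493  0.0584] yaw 6.55 rp [ 3.1413e+00 -1.0000e-04] w 0.0497 F [-1.5  0.5  2.1]
[-0.01  0.01 -0.    0.  ]
```

It's in contact and force has gone from −1.3 to +2.1 N. Release, go up and check.

Request:
apply_moves --moves '[[[0,0,0,0,0.4],[0,0,0,0,0.25],[0,0,0,0,0.23],[0,0,0,0,0.23],[0,0,0,0,0.23],[0,0,-0.5,0,0.23],[0,0,-1.2,0,0.23],[0,0,-2.2,0,0.23],[0,0.0,-2.6,0.3,0.23],[0,-0.4,-2.6,0.5,0.23]]]'

```text
time: 31.22
tool_pos: [0.5224, -0.3303, 0.3709]
ee_rot: [3.137, -0.005, 0.024]
wrist_force: [-0.8, 0.0, -0.2]
width: 0.0727
finger_force: 0.0
```

```bash
python3 -c "
from h import *
go((.600,.324,.19,-8.7))"
```

```text
t 31.23 grasp [ 0.5224 -0.3303  0.1909] yaw 1.38 rp [ 3.1374 -0.0046] w 0.0727 F [-0.8  0.  -0.2]
[  1.87 -13.05   0.02   1.01]
```

Request:
apply_moves --moves '[[[0.1,-1.1,0,0.3,0.23],[0.3,-2.2,0,0.6,0.23],[0.5,-3.4,0,0.9,0.23],[0.6,-4.5,0,1.01,0.23],[0.8,-5.6,0,1.01,0.23],[0.9,-6.7,0,1.01,0.23],[1.1,-7.8,0,1.01,0.23],[1.3,-8.9,0,1.01,0.23],[1.4,-10.0,0,1.01,0.23],[1.6,-11.1,0,1.01,0.23]]]'

```text
time: 32.48
tool_pos: [0.5871, 0.2294, 0.3679]
ee_rot: [3.142, -0.001, -0.149]
wrist_force: [0.5, 0.1, -0.1]
width: 0.0723
finger_force: 0.0
```

Run:
```python
from h import *
go((.600,.324,.19,-8.7),(.6,.324,.041,-8.7))
s=snap('scene','sc5'); im=cv2.cvtColor(s['image'],cv2.COLOR_RGB2BGR)
t=snap('top','top5'); it=cv2.cvtColor(t['image'],cv2.COLOR_RGB2BGR)
def hull(im,s,z,lo,hi,box):
    x,y,w,h=box;hsv=cv2.cvtColor(im,cv2.COLOR_BGR2HSV);m=np.zeros(im.shape[:2],np.uint8)
    m[y:y+h,x:x+w]=cv2.inRange(hsv,lo,hi)[y:y+h,x:x+w]
    k,_=cv2.findContours(m,0,1);k=max(k,key=cv2.contourArea)
    return k
a=cv2.resize(im[190:290,150:250],None,fx=4,fy=4); b=cv2.resize(it[140:260,410:510],None,fx=4,fy=4)[:400]
cv2.imwrite('pics/cmp5.png',cv2.convertScaleAbs(np.hstack([a,b]),alpha=1.5))
```

```text
t 32.48 grasp [0.5871 0.2294 0.1879] yaw -8.55 rp [ 3.1416e+00 -6.0000e-04] w 0.0723 F [ 0.5  0.1 -0.1]
[-0.03 -1.91 -0.04  0.02]
[-0.03 -1.91  2.94  0.02]
```

View pics/cmp5.png

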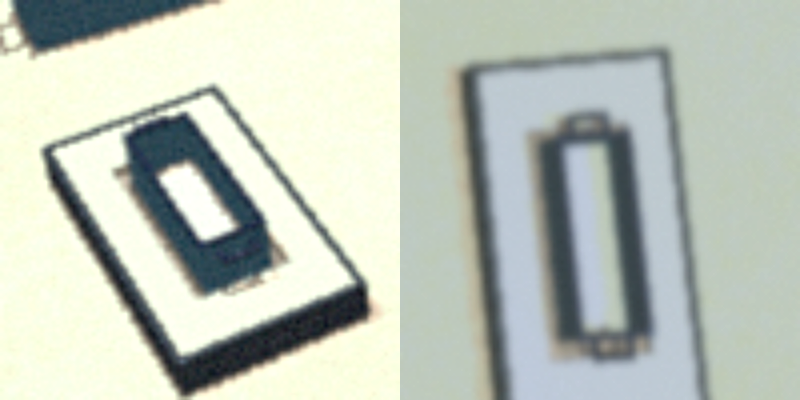

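The pan is flat in the cut-out; in the right half its rim centre is near (597,240). I'll verify the number while carrying on to the mill.

Run:
```python
from h import *
s=load('top5'); c=np.array([[542,140],[628,130],[652,338],[566,345]])
P=np.array([ray(s,410+(a-1.5)/4,140+(b-1.5)/4,.067)[:2] for a,b in c]); print(P.round(3),P.mean(0).round(4))
```

```text
[[ 0.593 -0.574]
 [ 0.601 -0.632]
 [ 0.462 -0.645]
 [ 0.456 -0.588]] [ 0.5281 -0.6097]
```

Request:
apply_moves --moves '[[[-0.03,-0.6,0,0,0.23],[-0.03,-1.4,0,0,0.23],[-0.03,-1.91,0,0,0.23],[-0.03,-1.91,0.3,0,0.23],[-0.03,-1.91,1.0,0,0.23],[-0.03,-1.91,1.8,0,0.23],[-0.03,-1.91,2.4,0,0.23],[-0.03,-1.91,2.8,0,0.23],[-0.03,-1.91,2.9,0,0.23],[-0.03,-1.91,2.9,0,0.23]]]'

```text
time: 33.83
tool_pos: [0.6004, 0.3218, 0.2233]
ee_rot: [-3.141, -0.001, -0.15]
wrist_force: [-1.2, 0.0, 0.1]
width: 0.0725
finger_force: 0.0
```

```bash
python3 -c "
from h import *
go((.600,.324,.041,-8.7))"
```

```text
t 33.83 grasp [0.6004 0.3218 0.0433] yaw -8.58 rp [-3.1413e+00 -1.0000e-03] w 0.0725 F [-1.2  0.   0.1]
[-0.01 -0.04  0.05  0.01]
```

Request:
apply_moves --moves '[[[0,0,0,0,0.35],[0,0,0,0,0.45],[0,0,0,0,0.6],[0,0,0,0,0.6],[0,0,0,0,0.6],[0,0,0,0,0.6]]]'

```text
time: 34.58
tool_pos: [0.6003, 0.3226, 0.2237]
ee_rot: [-3.14, -0.002, -0.149]
wrist_force: [1.0, 2.7, 4.1]
width: 0.0461
finger_force: 29.9
```

Request:
apply_moves --moves '[[[0,0,-0.1,0,0.6],[0,0,-0.4,0,0.6],[0,0,-0.9,0,0.6],[0,0,-1.5,0,0.6],[0,0,-2.1,0,0.6],[0,0,-2.5,0,0.6],[0,0,-2.5,0,0.6]]]'

```text
time: 35.45
tool_pos: [0.6003, 0.3222, 0.3501]
ee_rot: [-3.14, -0.004, -0.149]
wrist_force: [0.7, 0.6, -2.6]
width: 0.0455
finger_force: 29.9
```

Run:
```python
from h import *
go((.4883,-.0975,.16,-8.7))
s=load('top5'); c=np.array([[142,140],[228,130],[252,338],[166,345]])
P=np.array([ray(s,410+(a-1.5)/4,140+(b-1.5)/4,.067)[:2] for a,b in c]); print(P.mean(0).round(4))
```

```text
t 35.45 grasp [0.6003 0.3222 0.1701] yaw -8.56 rp [-3.1397 -0.0036] w 0.0455 F [ 0.7  0.6 -2.6]
[-0.96  8.63  0.2   0.01]
[ 0.5207 -0.3442]
```

Request:
apply_moves --moves '[[[-0.05,0.7,0,0,0.6],[-0.2,1.8,0,0,0.6],[-0.3,2.9,0,0,0.6],[-0.4,4.0,0,0,0.6],[-0.5,5.1,0,0,0.6],[-0.6,6.2,0,0,0.6],[-0.8,7.3,0,0,0.6],[-0.96,8.3,0,0,0.6],[-0.96,8.63,0,0,0.6],[-0.96,8.63,0.1,0,0.6]]]'

```text
time: 36.7
tool_pos: [0.4883, -0.0979, 0.3419]
ee_rot: [-3.141, 0.001, -0.151]
wrist_force: [0.6, 0.4, -2.0]
width: 0.0459
finger_force: 29.9
```

Request:
apply_moves --moves '[[[0,0,0.3,0,0.6],[0,0,0.8,0,0.6],[0,0,1.3,0,0.6],[0,0,1.7,0,0.6],[0,0,1.85,0,0.6],[0,0,1.9,0,0.6],[0,0,1.9,0,0.6]]]'

```text
time: 37.58
tool_pos: [0.4887, -0.0971, 0.2482]
ee_rot: [3.141, -0.001, -0.149]
wrist_force: [-0.4, -0.4, -1.4]
width: 0.0461
finger_force: 29.9
```

```bash
python3 -c "
from h import *
go((.4883,-.0975,.0577,-8.7))"
```

```text
t 37.58 grasp [ 0.4887 -0.0971  0.0682] yaw -8.52 rp [ 3.1414e+00 -1.0000e-03] w 0.0461 F [-0.4 -0.4 -1.4]
[-0.01  0.01  0.21  0.02]
```

Request:
apply_moves --moves '[[[0,0,0.08,0,0.6],[0,0,0.14,0,0.6],[0,0,0.17,0,0.6],[0,0,0.19,0,0.6],[0,0,0.2,0,0.6],[0,0,0.21,0,0.6],[0,0,0.21,0,0.6]]]'

```text
time: 38.45
tool_pos: [0.4884, -0.0974, 0.2376]
ee_rot: [3.141, -0.0, -0.149]
wrist_force: [-1.5, 1.0, 1.7]
width: 0.0459
finger_force: 29.9
```

```bash
python3 -c "
from h import *
go((.4883,-.0975,.0573,-8.7))"
```

```text
t 38.45 grasp [ 0.4884 -0.0974  0.0576] yaw -8.55 rp [ 3.1414e+00 -1.0000e-04] w 0.0459 F [-1.5  1.   1.7]
[-0.    0.    0.01  0.01]
```

In contact; release and go to the cup at (.521,.3315).

Request:
apply_moves --moves '[[[0,0,0,0,0.4],[0,0,0,0,0.25],[0,0,0,0,0.23],[0,0,0,0,0.23],[0,0,-0.5,0,0.23],[0,0,-1.2,0,0.23],[0,0,-2.2,0,0.23],[0,0,-2.6,0,0.23],[0,0,-2.6,0,0.23]]]'

```text
time: 39.58
tool_pos: [0.4888, -0.0975, 0.3693]
ee_rot: [3.141, -0.005, -0.149]
wrist_force: [-0.2, 0.7, -0.4]
width: 0.0722
finger_force: 0.0
```

```bash
python3 -c "
from h import *
go((.521,.3316,.18,-8.7),(.521,.3316,.041,-8.7))"
```

```text
t 39.58 grasp [ 0.4888 -0.0975  0.1893] yaw -8.55 rp [ 3.1407 -0.0048] w 0.0722 F [-0.2  0.7 -0.4]
[-0.64 -8.58  0.19  0.01]
[-0.64 -8.58  2.97  0.01]
```

Request:
apply_moves --moves '[[[-0.05,-0.7,0,0,0.23],[-0.1,-1.8,0,0,0.23],[-0.2,-2.9,0,0,0.23],[-0.3,-4.0,0,0,0.23],[-0.4,-5.1,0,0,0.23],[-0.5,-6.2,0,0,0.23],[-0.6,-7.3,0,0,0.23],[-0.64,-8.2,0,0,0.23],[-0.64,-8.58,0,0,0.23],[-0.64,-8.58,0.2,0,0.23]]]'

```text
time: 40.83
tool_pos: [0.5206, 0.3322, 0.356]
ee_rot: [3.141, 0.0, -0.148]
wrist_force: [0.3, -0.1, 0.2]
width: 0.0723
finger_force: 0.0
```

Request:
apply_moves --moves '[[[0,0,0.5,0,0.23],[0,0,1.2,0,0.23],[0,0,1.9,0,0.23],[0,0,2.4,0,0.23],[0,0,2.65,0,0.23],[0,0,2.73,0,0.23],[0,0,2.73,0,0.23]]]'

```text
time: 41.7
tool_pos: [0.5209, 0.3312, 0.2214]
ee_rot: [-3.141, -0.001, -0.15]
wrist_force: [0.4, 0.2, -0.6]
width: 0.0723
finger_force: 0.0
```

```bash
python3 -c "
from h import *
go((.521,.3316,.041,-8.7))"
```

```text
t 41.7 grasp [0.5209 0.3312 0.0414] yaw -8.59 rp [-3.1411e+00 -1.1000e-03] w 0.0723 F [ 0.4  0.2 -0.6]
[ 0.   -0.01  0.01  0.01]
```

Request:
apply_moves --moves '[[[0,0,0,0,0.35],[0,0,0,0,0.42],[0,0,0,0,0.55],[0,0,0,0,0.55],[0,0,0,0,0.55],[0,0,0,0,0.55]]]'

```text
time: 42.45
tool_pos: [0.5208, 0.3317, 0.2216]
ee_rot: [-3.141, -0.001, -0.149]
wrist_force: [-0.3, -0.7, 5.7]
width: 0.054
finger_force: 30.0
```

Request:
apply_moves --moves '[[[0,0,-0.1,0,0.55],[0,0,-0.4,0,0.55],[0,0,-0.9,0,0.55],[0,0,-1.5,0,0.55],[0,0,-2.1,0,0.55],[0,0,-2.5,0,0.55],[0,0,-2.5,0,0.55]]]'

```text
time: 43.32
tool_pos: [0.5208, 0.3318, 0.3485]
ee_rot: [-3.139, -0.004, -0.149]
wrist_force: [0.3, -0.1, -0.9]
width: 0.054
finger_force: 30.0
```

```bash
python3 -c "
from h import *
go((.5017,-.0092,.16,-8.7))"
```

```text
t 43.33 grasp [0.5208 0.3318 0.1685] yaw -8.55 rp [-3.1386 -0.0041] w 0.054 F [ 0.3 -0.1 -0.9]
[0.64 6.8  0.17 0.01]
```

Request:
apply_moves --moves '[[[0.05,0.5,0,0,0.55],[0.1,1.4,0,0,0.55],[0.2,2.5,0,0,0.55],[0.3,3.6,0,0,0.55],[0.4,4.7,0,0,0.55],[0.5,5.8,0,0,0.55],[0.6,6.6,0,0,0.55],[0.64,6.8,0,0,0.55],[0.64,6.8,0,0,0.55]]]'

```text
time: 44.45
tool_pos: [0.5015, -0.0094, 0.3448]
ee_rot: [-3.141, 0.002, -0.15]
wrist_force: [0.1, 1.0, -0.8]
width: 0.0542
finger_force: 30.0
```

Request:
apply_moves --moves '[[[0,0,0.3,0,0.55],[0,0,0.9,0,0.55],[0,0,1.5,0,0.55],[0,0,1.9,0,0.55],[0,0,2.02,0,0.55],[0,0,2.05,0,0.55],[0,0,2.05,0,0.55]]]'

```text
time: 45.32
tool_pos: [0.502, -0.0091, 0.244]
ee_rot: [-3.142, -0.002, -0.149]
wrist_force: [0.0, -0.4, -0.7]
width: 0.0542
finger_force: 30.0
```

```bash
python3 -c "
from h import *
go((.5017,-.0092,.0536,-8.7))"
```

```text
t 45.33 grasp [ 0.502  -0.0091  0.064 ] yaw -8.52 rp [-3.1416e+00 -1.6000e-03] w 0.0542 F [ 0.  -0.4 -0.7]
[-0.01  0.    0.21  0.02]
```

Request:
apply_moves --moves '[[[-0.01,0,0.08,0,0.55],[-0.01,0,0.14,0,0.55],[-0.01,0,0.17,0,0.55],[-0.01,0,0.19,0,0.55],[-0.01,0,0.2,0,0.55],[-0.01,0,0.21,0,0.55],[-0.01,0,0.21,0,0.55]]]'

```text
time: 46.2
tool_pos: [0.5011, -0.0093, 0.2336]
ee_rot: [3.141, -0.0, -0.149]
wrist_force: [-3.9, 0.1, 5.2]
width: 0.0536
finger_force: 30.0
```

```bash
python3 -c "
from h import *
go((.5017,-.0092,.0534,-8.7))"
```

```text
t 46.2 grasp [ 0.5011 -0.0093  0.0536] yaw -8.55 rp [ 3.1413e+00 -3.0000e-04] w 0.0536 F [-3.9  0.1  5.2]
[ 0.01 -0.    0.    0.01]
```

The cup is seated. Release and go for the canister.

Request:
apply_moves --moves '[[[0,0,0,0,0.4],[0,0,0,0,0.25],[0,0,0,0,0.23],[0,0,0,0,0.23],[0,0,-0.5,0,0.23],[0,0,-1.2,0,0.23],[0,0,-2.2,0,0.23],[0,0,-2.6,0,0.23],[0,0,-2.6,0,0.23]]]'

```text
time: 47.32
tool_pos: [0.5015, -0.0093, 0.3648]
ee_rot: [-3.142, -0.005, -0.149]
wrist_force: [1.1, 0.3, -0.5]
width: 0.0727
finger_force: 0.0
```

```bash
python3 -c "
from h import *
go((.4365,.3415,.18,-8.7),(.4365,.3415,.043,-8.7))"
```

```text
t 47.33 grasp [ 0.5015 -0.0093  0.1848] yaw -8.55 rp [-3.1416 -0.0048] w 0.0727 F [ 1.1  0.3 -0.5]
[-2.33 -6.75  0.1   0.01]
[-2.33 -6.75  2.84  0.01]
```

Request:
apply_moves --moves '[[[-0.2,-0.6,0,0,0.23],[-0.5,-1.5,0,0,0.23],[-0.9,-2.6,0,0,0.23],[-1.3,-3.7,0,0,0.23],[-1.6,-4.8,0,0,0.23],[-2.0,-5.9,0,0,0.23],[-2.3,-6.6,0,0,0.23],[-2.33,-6.75,0,0,0.23],[-2.33,-6.75,0.1,0,0.23]]]'

```text
time: 48.45
tool_pos: [0.4362, 0.3417, 0.3563]
ee_rot: [3.14, 0.001, -0.149]
wrist_force: [-0.1, 0.5, -0.1]
width: 0.0722
finger_force: 0.0
```

Request:
apply_moves --moves '[[[0,0,0.5,0,0.23],[0,0,1.2,0,0.23],[0,0,1.9,0,0.23],[0,0,2.4,0,0.23],[0,0,2.62,0,0.23],[0,0,2.7,0,0.23],[0,0,2.7,0,0.23]]]'

```text
time: 49.32
tool_pos: [0.4366, 0.3415, 0.2234]
ee_rot: [-3.141, -0.001, -0.15]
wrist_force: [-1.0, -0.7, 0.5]
width: 0.0725
finger_force: 0.0
```

```bash
python3 -c "
from h import *
go((.4365,.3415,.043,-8.7))"
```

```text
t 49.33 grasp [0.4366 0.3415 0.0434] yaw -8.59 rp [-3.1409e+00 -1.1000e-03] w 0.0725 F [-1.  -0.7  0.5]
[-0.    0.    0.01  0.01]
```

Request:
apply_moves --moves '[[[0,0,0,0,0.35],[0,0,0,0,0.45],[0,0,0,0,0.6],[0,0,0,0,0.6],[0,0,0,0,0.6],[0,0,0,0,0.6]]]'

```text
time: 50.08
tool_pos: [0.4363, 0.3418, 0.2233]
ee_rot: [-3.141, -0.001, -0.149]
wrist_force: [-1.4, -2.1, 4.4]
width: 0.0496
finger_force: 30.0
```

Request:
apply_moves --moves '[[[0,0,-0.1,0,0.6],[0,0,-0.4,0,0.6],[0,0,-0.9,0,0.6],[0,0,-1.5,0,0.6],[0,0,-2.1,0,0.6],[0,0,-2.5,0,0.6],[0,0,-2.5,0,0.6]]]'

```text
time: 50.95
tool_pos: [0.4364, 0.342, 0.3502]
ee_rot: [-3.138, -0.004, -0.149]
wrist_force: [-0.2, -0.3, -1.9]
width: 0.049
finger_force: 30.0
```

```bash
python3 -c "
from h import *
go((.5158,.080,.16,-8.7))"
```

```text
t 50.95 grasp [0.4364 0.342  0.1702] yaw -8.55 rp [-3.1383 -0.0037] w 0.049 F [-0.2 -0.3 -1.9]
[2.35 4.95 0.2  0.01]
```

Request:
apply_moves --moves '[[[0.2,0.4,0,0,0.6],[0.6,1.2,0,0,0.6],[1.1,2.2,0,0,0.6],[1.5,3.2,0,0,0.6],[2.0,4.2,0,0,0.6],[2.3,4.8,0,0,0.6],[2.35,4.95,0,0,0.6],[2.35,4.95,0,0,0.6]]]'

```text
time: 51.95
tool_pos: [0.5153, 0.0796, 0.3467]
ee_rot: [-3.141, 0.002, -0.15]
wrist_force: [-1.0, 1.0, -3.4]
width: 0.0495
finger_force: 30.0
```

Request:
apply_moves --moves '[[[0,0,0.3,0,0.6],[0,0,0.8,0,0.6],[0,0,1.4,0,0.6],[0,0,1.8,0,0.6],[0,0,1.97,0,0.6],[0,0,2.0,0,0.6],[0,0,2.0,0,0.6]]]'

```text
time: 52.82
tool_pos: [0.5158, 0.0799, 0.2484]
ee_rot: [-3.141, -0.002, -0.149]
wrist_force: [0.7, -0.3, -2.7]
width: 0.0495
finger_force: 30.0
```

```bash
python3 -c "
from h import *
go((.5158,.080,.0574,-8.7))"
```

```text
t 52.83 grasp [0.5158 0.0799 0.0684] yaw -8.52 rp [-3.1413e+00 -1.5000e-03] w 0.0495 F [ 0.7 -0.3 -2.7]
[ 0.   -0.    0.22  0.02]
```

Request:
apply_moves --moves '[[[0,0,0.08,0,0.6],[0,0,0.14,0,0.6],[0,0,0.17,0,0.6],[0,0,0.19,0,0.6],[0,0,0.2,0,0.6],[0,0,0.21,0,0.6],[0,0,0.21,0,0.6]]]'

```text
time: 53.7
tool_pos: [0.5155, 0.0795, 0.2374]
ee_rot: [3.142, -0.0, -0.149]
wrist_force: [-1.1, -0.2, -1.1]
width: 0.0495
finger_force: 30.0
```

```bash
python3 -c "
from h import *
go((.5158,.080,.0573,-8.7))"
```

```text
t 53.7 grasp [0.5155 0.0795 0.0574] yaw -8.55 rp [ 3.1415e+00 -2.0000e-04] w 0.0495 F [-1.1 -0.2 -1.1]
[ 0.   -0.01  0.    0.01]
```

Lower a touch more, then release, go up and look.

Request:
apply_moves --moves '[[[0,0,0.01,0,0.6],[0,0,0.02,0,0.6],[0,0,0.02,0,0.4],[0,0,0.02,0,0.25],[0,0,0.02,0,0.23],[0,0,0.02,0,0.23],[0,0,-0.5,0,0.23],[0,0,-1.2,0,0.23],[0,0,-2.2,0,0.23],[0,0,-2.8,0,0.23]]]'

```text
time: 54.95
tool_pos: [0.5157, 0.0796, 0.3801]
ee_rot: [-3.141, -0.004, -0.149]
wrist_force: [1.0, 0.3, 0.2]
width: 0.0724
finger_force: 0.0
```

Request:
apply_moves --moves '[[[0,-0.6,0,0,0.23],[-0.2,-1.6,0,0,0.23],[-0.5,-2.7,0,0,0.23],[-0.8,-3.8,0,0,0.23],[-1.1,-4.8,0,0,0.23],[-1.2,-5.2,0,0,0.23],[-1.2,-5.2,0,0,0.23]]]'

```text
time: 55.82
tool_pos: [0.4947, 0.3463, 0.3767]
ee_rot: [3.14, 0.0, -0.148]
wrist_force: [-0.2, 0.1, -0.3]
width: 0.0725
finger_force: 0.0
```

Run:
```python
from m import *
snap('top','top9'); s,im,hsv=run('top9')
t=snap('scene','sc9'); i2=cv2.cvtColor(t['image'],cv2.COLOR_RGB2BGR)
a=cv2.resize(im[120:240,270:410],None,fx=4,fy=4); b=cv2.resize(i2[165:275,160:385],None,fx=3.5,fy=3.5)[:, :]
b=cv2.resize(b,(560,int(b.shape[0]*560/b.shape[1])))
c=np.zeros((600,800,3),np.uint8); 
a=cv2.resize(im[120:240,270:410],None,fx=2.6,fy=2.6); c[:a.shape[0],:a.shape[1]]=a; a2=cv2.resize(im[140:260,410:500],None,fx=2.6,fy=2.6); c[:a2.shape[0],400:400+a2.shape[1]]=a2
c[318:318+b.shape[0],:560]=b[:282]
cv2.imwrite('pics/fin.png',cv2.convertScaleAbs(c,alpha=1.5))
```

```text
plinth ((0.5794095396995544, -0.02083440124988556), (0.317647248506546, 0.258009672164917), 81.30091857910156)
[309.5 137.7] [292, 126, 34, 25, 465] c [0.688 0.065] size [0.073 0.071] ang 40.7
[346.8 144.5] [335, 132, 24, 25, 467] c [ 0.67  -0.041] size [0.068 0.065] ang 1.5
[381.  148.1] [372, 138, 19, 21, 317] c [ 0.661 -0.138] size [0.057 0.05 ] ang 1.1
[301.8 198.2] [291, 187, 23, 23, 428] c [0.514 0.079] size [0.061 0.061] ang 1.6
[333.3 203.7] [321, 192, 25, 25, 495] c [ 0.5   -0.008] size [0.067 0.067] ang 1.6
[365.1 209.5] [353, 197, 25, 26, 521] c [ 0.487 -0.098] size [0.064 0.063] ang 81.1
```

View pics/fin.png

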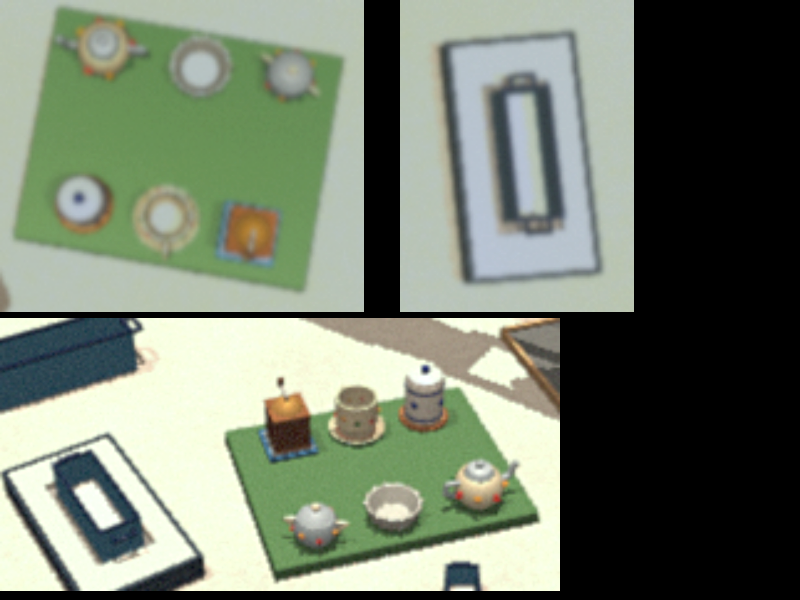

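The final picture shows the canister, cup and mill upright and centred on their pieces at (80,198), (165,215) and (250,235). The pan is flat in the cut-out at (525,155), and the teapot is unmoved at (103,45). I'm handing in now.

```bash
python3 -c "
from bench import ticket
print(ticket.close_job())"
```

```text
the job is handed in; nothing more can be done
None
```

I handed the job in at about 56 s: the pan lies flat in the foam cut-out, the cup, mill and canister are back upright on their own pieces, and the teapot stands as it was, all by my own camera checks since the hand-in returned no verdict.

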